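# Rack out the test carriage with the hooked rod

## Robot

A 6-joint arm with a two-finger parallel gripper is mounted at the origin on the work surface. World frame = base frame: x ahead of the robot, y to its left, z up, the work surface at z = 0. Lengths are in m, angles in rad, forces in N, time in s.
With the tool pointing down it reaches from about 0.3 to 0.875 m from the base axis. Payload 6.4 kg.
Tool frame: the origin (TCP) lies at the very end of the fingers, on their centre line; the grasp point (between the pads) lies 19 mm behind it; x points along the fingers, y is the direction in which the jaws open and shut, and the axes are right-handed (so a half turn about x gives the same grasp; the last joint's range is limited). The gripper opens to 85 mm and grips with 20 to 120 N. Pads are 22 mm wide; open, the fingers measure 114 mm over their backs; the gripper's body (76 mm by 85 mm) begins 54 mm behind the grasp point. The pads swing forward as they close: fully open they stand 13 mm farther back than shut.
Start: joints at [1.057, 0.181, 1.607, -0, 1.354, -0.206], TCP at [0.174, 0.548, 0.231] pointing down, gripper open.
Joint ranges: [-2.99, 2.99], [-0.89, 2.07], [0.3, 2.58], [-1.14, 4.28], [0, 2.63], [-3.12, 3.12]. Speed limits (rad/s): [2.57, 2.57, 3.01, 3.14, 3.14, 3.14].

## Interface

Orientations are given as a unit quaternion [w, x, y, z].
In Python, from bench import status, optics, hand_in gives the robot as it stands. The module is installed in compiled form; this text tells all that it offers.
- The arm moves only by the shell command python3 -m jog 'ROWS'. ROWS is JSON, one flat list of numbers, 5 for each row, row after row: the shift along the tool's x, y, z in mm, then the turn about the tool's x in degrees, then the opening in per cent of the stroke, from 0 (shut) to 100 (fully open). In form: [tx, ty, tz, yaw, gripper, tx, ty, tz, yaw, gripper, ...]. A call has exactly 5 rows; each row is the pose to reach, as a shift and turn from the pose commanded when the call began, along the tool's axes at that moment; what a row does not reach only later rows make up. A row lasts 1/10 s, in which the tool goes at most 50 mm and 8.59 degrees, less where a joint would pass 70% of its speed; a pose out of reach is approached as far as the arm can. A call with a gripper value outside its range is refused whole. The fingers move at their own pace and stop on an object; the grip force is fixed at half the most. Time passes only in rows, so rows that repeat a pose let the fingers close, or fill a call up. It gives the time, the measured TCP pose, the force and the opening at its end, in the units of the state.
- status.get_obs(): the state, without advancing time (a new reading comes with each control period).
- optics.camera(name): name is "scene" or "top" or "wrist"; returns the picture (480x640x3 uint8, red, green, blue); there is no depth.
- optics.get_calibration(name): a dict with "vertical_fov" (degrees; the focal length in pixels is half the picture's height over the tangent of half this angle, whatever the lens; pixels are square), "cx", "cy" (the principal point, pixels), "k1" (the pictures are not rectified: a ray, as slopes to the right and down, at radius r is drawn at 1 + k1 r^2 times it, then the intrinsics apply), "extrinsics" (4x4, takes a point from camera to world coordinates). Camera axes: x right, y up, looking along -z (the intrinsics and any distortion apply to the point x, -y, -z); pixel columns grow to the right and rows downward; lengths in m; the calibration is good to about 2 mm. A picture is of the moment at which its call begins: read the wrist's pose just before it. get_calibration takes no time and is no camera call; for the wrist camera it gives the pose at the moment of the call.
- hand_in(): hands the job in, once; it reports no verdict.
The state is a dict: "time_s": time; "q": joint angles; "dq": joint speeds; "joint_efforts": joint torques, N m; "eef_pos": TCP position; "eef_rot": TCP orientation; "wrist_force": force on the tool from outside, world axes, zero at the start; "torque": the same for the moment, N m; "opening": opening from 0.0 (shut) to 1.0 (fully open).
Only numpy, scipy, OpenCV 4.12 (cv2) and the standard library are available. Lean on these libraries where they do the work, as an engineer would, in place of code of your own. Each camera call takes 0.05 s, during which the arm holds its last target. There are 200 camera calls.

## Task

Take the hooked rod from its cradle and use its hook, reaching in under the bar guard of the test cell, to slide the cross bolt fully open to the right, as seen by the robot; then hook the carriage's pull bar from behind and draw the carriage off its contacts, all the way forward to the front stops, without tipping it. Finally lay the rod back in its cradle as it was. Only the rod may touch the cell and the carriage, never the robot itself, and the other things on the bench are to stay where they are.

Things in the scene. Friction and masses are not known exactly. Their poses are not given: they have to be found in the camera images.
- rod_grip (a point): Hooked rod, loose, about 0.2 kg, level in its cradle. This point is the centre of its black handle, a bar 104 long (x), 22 wide (y), 26 high (z). x points along the rod to the hook, z up. A straight steel shaft, 9 diameter, runs at the handle's mid height to x = 190, where a plain finger, 10 diameter, goes straight down to z = -45. The rod balances some 20 on the hook side of this point.
- rod_hook (a point): Lower end of the rod's downward finger (the hook): on its axis, 190 along x and 45 below the handle's centre; the finger is 10 in diameter. Same axes as rod_grip.
- rest_grip (a point): Where rod_grip lies when the rod is in its cradle: 66 above the bench. Fixed aluminium cradle, on the left or the right of the bench: base plate 190 x 70 x 8 and two forks 10 thick, open upward with ears 14 high: one under the handle at x = -45 (slot 32 wide, floor 53 above the bench), one under the shaft at x = 105 (slot 26 wide). x points along the rod to the hook, z up.
- rest_hook (a point): Where rod_hook lies when the rod is in its cradle: 190 along x from rest_grip and 21 above the bench.
- cell: Test cell (fixed): grey deck, top 12 above the bench, under a guard of steel bars. Origin on the bench plane, on the carriage's centre line, below the pull bar's home place. x points into the cell from its open front, y left, z up. Deck x = -100 to 170, y = -190 to 90. Rails at y = +-59, 10 wide, tops 37 high. Two front stops, 34 high, stop the carriage when its pull bar is at about x = -65.
- guard_front (a point): Middle of the front cross bar of the guard roof, at cell x = -50, y = -50, 168 above the bench; cell axes. The roof of bars 6 to 8 thick spans from here to x = 165, y = -185 to 85, on four thin corner posts; front, sides and rear are open below it. At the rear: a black contact block (x = 139 to 161, |y| < 50, 87 high) and a grey box (x = 85 to 145, y = -110 to -160, 87 high with its insulator).
- bolt (a joint): Travel of the steel cross bolt, a bar 12 in diameter along the cell's y at cell x = -20, its axis 27 above the bench. 0: shot home, its end standing in front of the carriage and blocking it; 0.055 m: fully open, drawn to the right (cell -y), stopped there. It slides with about 1.5 N of friction and stays where it is left. It may start up to 6 mm open.
- bolt_tab (a point): Centre of the bolt's upright flat tab, which is pushed to slide the bolt: 40 wide (cell x), 8 thick (cell y), from 22 to 72 above the bench; this point is 47 above it. At cell x = -20 and y = -105 when the bolt is home, y = -160 when fully open. Between tab and right rail (y = -64) the space is free but for a bolt guide at y = -69 to -83, 42 high.
- pull_bar (a point): Middle of the carriage's pull bar: a round steel bar 8 in diameter along the cell's y, 80 long, its axis 50 above the bench, on two legs over the carriage's low front wall. Cell x = 0 to 6 at the start and -65 at the front stops. Behind it (cell +x) there is a free space of 58 to the block on the carriage; the carriage floor there is 18 above the bench.
- carriage: Loose carriage that slides between the cell's rails, 112 long, 102 wide, about 0.45 kg, aluminium with a low front wall (40 above the bench) and a dark block with two copper cylinders at its rear (tops 82 above the bench). Origin on its underside below the pull bar's middle; x towards its rear, z up. Only friction holds it down.
- meter: Hand-held meter, grey, 150 x 75 x 34, lying on the bench; origin at its underside centre. Leave alone.
- calculator: Black pocket calculator, 140 x 75 x 14; origin at its underside centre. Leave alone.
- screwdriver: Screwdriver lying on the bench, about 200 long, under 35 high. Leave alone.
- mug: White mug, 80 wide, 95 high; origin at its underside centre. Leave alone.
- parts_bin: Open grey parts bin, 130 x 100 x 50; origin at its underside centre. Leave alone.
- spool: Black spool standing upright, 60 wide and 60 high; origin at its underside centre. Leave alone.
Not all that is in view belongs to the job. What is shaped like the part that bears rest_grip but blue is not meant.

How it is judged:
By the outcome, as a careful person would: the job done as asked, in the order asked, and still so for the second after the job is handed in, with the robot touching nothing.
It also fails if it takes over 62 s, if anything falls off the work surface, if the arm or the gripper's body presses on something with over 40 N, if the wrist force passes 120 N, or if a joint passes its speed limit or range.

## Working session

There is one attempt and no reset: what is moved stays moved. The work goes in short steps, Python scripts to look and compute and a shell command to move; the robot and the scene stay as the last step left them, time stands still between calls to the robot, and variables do not carry over. Pictures are saved under pics/ and viewed, on a budget of 10 in all, crops included, one or two more only if the job needs it, and the job is handed in when it is done.

```bash
mkdir -p pics; ls
cat > h.py <<'E'
import numpy as np, cv2
from bench import status, optics
def snap(n,f):
    im=optics.camera(n); cv2.imwrite('pics/'+f,im[:,:,::-1]); return im
def K(n):
    c=optics.get_calibration(n); f=240/np.tan(np.radians(c['vertical_fov'])/2); return c,f
def ray(n,u,v):
    c,f=K(n); E=np.array(c['extrinsics']); d=np.array([(u-c['cx'])/f,(v-c['cy'])/f]); s=d.copy()
    for _ in range(30): s=d/(1+c['k1']*(s@s))
    return E[:3,3],E[:3,:3]@np.array([s[0],-s[1],-1])
def pt(n,u,v,z):
    o,d=ray(n,u,v); return (o+d*(z-o[2])/d[2]).round(4)
def proj(n,p):
    c,f=K(n); E=np.array(c['extrinsics']); q=E[:3,:3].T@(np.array(p)-E[:3,3]); s=np.array([q[0],-q[1]])/-q[2]
    s=s*(1+c['k1']*(s@s)); return (s*f+[c['cx'],c['cy']]).round(1)
E
python3 - <<'E'
from h import *
snap('top','top0.png');snap('scene','scene0.png')
for n in('top','scene'):print(optics.get_calibration(n))
o=status.get_obs();print(o['eef_pos'],o['eef_rot'],o['time_s'])
E
```

```text
pics
{'vertical_fov': 57.20218933493189, 'cx': 320.03491468209637, 'cy': 237.04136496014473, 'k1': 0.0021736509166489725, 'extrinsics': array([[-0.02276943,  0.98489351, -0.17165759,  0.30447636],
       [-0.99972582, -0.02149284,  0.00929196, -0.00477612],
       [ 0.00546218,  0.1718221 ,  0.98511285,  1.17331759],
       [ 0.        ,  0.        ,  0.        ,  1.        ]])}
{'vertical_fov': 57.77006834745805, 'cx': 316.70023100264643, 'cy': 243.69147597999003, 'k1': -0.061470963352172316, 'extrinsics': array([[-0.60345291, -0.6328361 ,  0.48514229,  1.05789857],
       [ 0.79729555, -0.48863648,  0.35433628,  0.44155955],
       [ 0.01282143,  0.60062705,  0.79942652,  1.0976431 ],
       [ 0.        ,  0.        ,  0.        ,  1.        ]])}
[0.17393532 0.54755914 0.23049988] [ 0.69855141  0.10787037  0.69894932 -0.10890253] 0.1
```

View pics/top0.png

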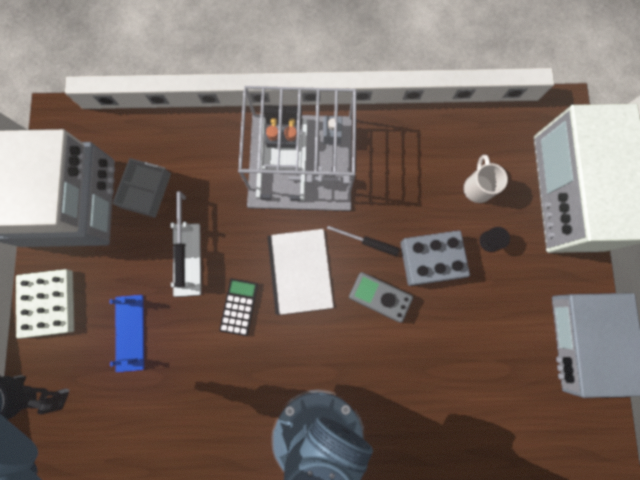

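View pics/scene0.png

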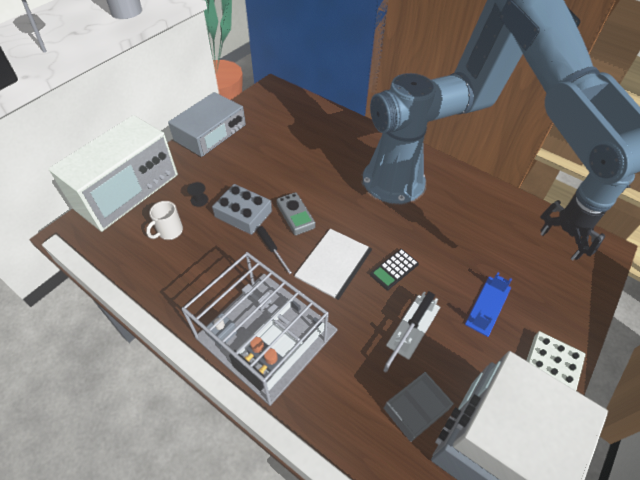

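The top view shows two cradles: the aluminium one holding the rod, at (185,258) with its hook at (179,195), and a blue empty one at (130,333). The aluminium one fits the description, since the blue one is excluded. The cell is at (300,150). I'll enlarge both to confirm.

Run:
```python
from h import *
im=cv2.imread('pics/top0.png')
a=cv2.resize(im[180:305,150:220],None,fx=4.8,fy=4.8,interpolation=3)
b=cv2.resize(im[80:220,232:364],None,fx=3.5,fy=3.5,interpolation=3)
c=np.zeros((600,800,3),np.uint8);c[:a.shape[0],:a.shape[1]]=a;c[:b.shape[0],338:338+b.shape[1]]=b
cv2.imwrite('pics/crop1.png',c)
print(a.shape,b.shape)
for u,v,z in[(180,265,.079),(179,195,.07),(180,245,.079),(180,287,.079)]:print(u,v,pt('top',u,v,z))
```

```text
(600, 336, 3) (490, 462, 3)
180 265 [0.4321 0.3353 0.079 ]
179 195 [0.6148 0.3464 0.07  ]
180 245 [0.4826 0.3369 0.079 ]
180 287 [0.3775 0.3335 0.079 ]
```

View pics/crop1.png

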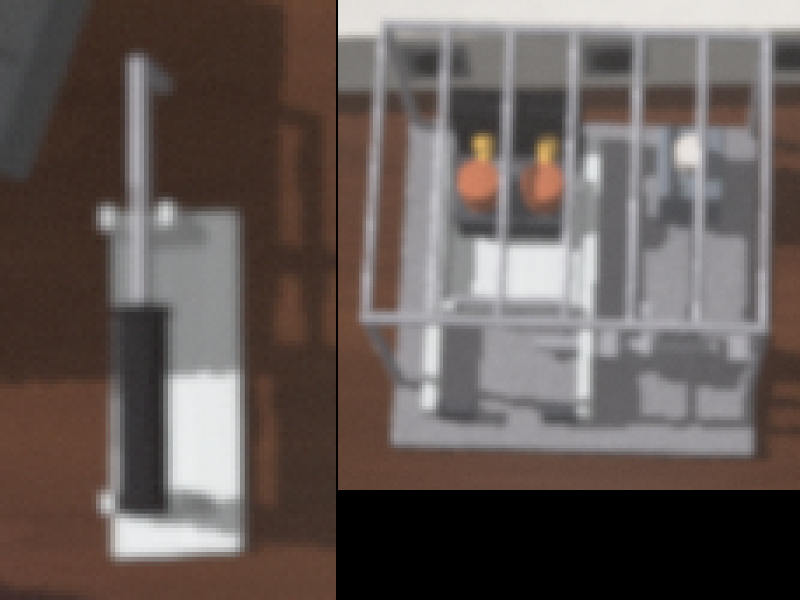

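The crop confirms it: the black handle and steel shaft lie in the aluminium cradle. The shaft axis is at u≈178.5 and the handle spans v≈244–287. The guard's front bar runs from (239.7,171.4) to (354.9,173.7).

Run:
```python
from h import *
for u,v,z in[(178.4,244.2,.079),(178.4,286.7,.079),(178.5,192,.07),(178.5,240,.07),(247.4,207.1,.006),(351.1,210,.006),(239.7,171.4,.168),(354.9,173.7,.168),(251.5,86.5,.168),
 (232+(455-338)/3.5,80+305/3.5,.05),(232+(570-338)/3.5,80+305/3.5,.05)]:print(u,v,pt('top',u,v,z))
from scipy.spatial.transform import Rotation as R
o=status.get_obs();q=o['eef_rot'];M=R.from_quat([q[1],q[2],q[3],q[0]]).as_matrix();print(M.round(4))
c=optics.get_calibration('wrist');print(c['vertical_fov'],c['k1']);E=np.array(c['extrinsics']);print((M.T@(E[:3,3]-o['eef_pos'])).round(4),(M.T@E[:3,:3]).round(3))
```

```text
178.4 244.2 [0.4847 0.341  0.079 ]
178.4 286.7 [0.3783 0.3375 0.079 ]
178.5 192 [0.6229 0.348  0.07  ]
178.5 240 [0.4969 0.3439 0.07  ]
247.4 207.1 [0.5949 0.18   0.006 ]
351.1 210 [ 0.5807 -0.102   0.006 ]
239.7 171.4 [0.6422 0.1731 0.168 ]
354.9 173.7 [ 0.6308 -0.1007  0.168 ]
251.5 86.5 [0.8595 0.1459 0.168 ]
265.42857142857144 167.14285714285714 [0.6922 0.1257 0.05  ]
298.2857142857143 167.14285714285714 [0.6904 0.0382 0.05  ]
[[-8.000e-04  3.029e-01  9.530e-01]
 [-1.400e-03  9.530e-01 -3.029e-01]
 [-1.000e+00 -1.500e-03 -3.000e-04]]
65.28195786660045 -0.018055289186559263
[-0.1418 -0.0007 -0.0748] [[ 0.001  0.296 -0.955]
 [ 1.     0.     0.001]
 [ 0.    -0.955 -0.296]]
```

```bash
cat > w.py <<'E'
import sys
from h import *
from scipy.spatial.transform import Rotation as R
def pose():
    o=status.get_obs();q=o['eef_rot'];return o,R.from_quat([q[1],q[2],q[3],q[0]]).as_matrix()
def rel(p,yaw):
    o,M=pose();d=M.T@(np.array(p)-o['eef_pos'])*1000
    cur=np.degrees(np.arctan2(M[1,2],M[0,2]))
    print('t',o['time_s'],'pos',o['eef_pos'].round(4),'yaw',cur.round(2),'F',np.round(o['wrist_force'],1),'T',np.round(o['torque'],2),'op',o['opening'])
    print('rows: ',d.round(1),'turn',(cur-yaw).round(2))
if __name__=='__main__': rel([float(a) for a in sys.argv[1:4]],float(sys.argv[4]))
E
python3 -m jog '[0,-16,42,-2.6,100, 0,-31,85,-5.2,100, 0,-47,127,-7.8,100, 0,-62,170,-10.4,100, 0,-78,212,-13,100]'; python3 w.py .4415 .341 .17 1.9
```

```text
time_s: 0.6
eef_pos: [0.3536, 0.4081, 0.231]
eef_rot: [0.706, 0.028, 0.707, -0.028]
wrist_force: [0.7, 0.0, 0.5]
opening: 1.0
t 0.6 pos [0.3536 0.4081 0.231 ] yaw -4.51 F [0.7 0.  0.5] T [ 0.01  0.02 -0.03] op 1.0003186213990405
rows:  [ 61. -60.  93.] turn -6.41
```

```bash
python3 -m jog '[15,-20,31,-2,100, 30,-40,62,-4,100, 45,-60,93,-6.4,100, 55,-60,93,-6.4,100, 55,-60,93,-6.4,100]'
python3 - <<'E'
from h import *
from w import rel
rel([.4415,.341,.047],1.9)
snap('wrist','w1.png')
for p in[(.4315,.341,.079),(.6215,.347,.066),(.689,.0837,.05)]:print(proj('wrist',p))
E
```

```text
time_s: 1.1
eef_pos: [0.4395, 0.341, 0.1741]
eef_rot: [0.706, -0.011, 0.709, 0.009]
wrist_force: [-1.0, 0.6, -0.6]
opening: 1.0
t 1.1 pos [0.4395 0.341  0.1741] yaw 1.62 F [-1.   0.6 -0.6] T [ 0.02 -0.04  0.05] op 0.9998628416521014
rows:  [1.271e+02 1.000e-01 2.500e+00] turn -0.28
[315.  227.2]
[315.3 439.3]
[ 35.4 472.9]
```

View pics/w1.png

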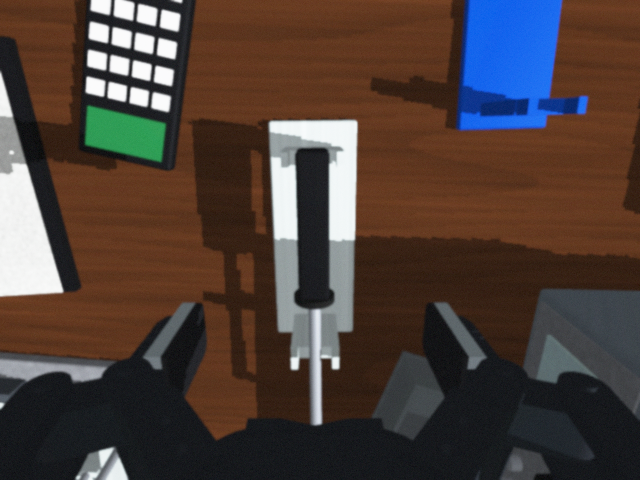

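Wrist view: handle top at columns 297–329 and rows 149–300 including the collar, shaft at column ~316. This agrees with the estimate to within 2 mm.

Run:
```python
from h import *
for u,v,z in[(312.5,152,.079),(313.5,290,.079),(314.5,300,.066),(316.5,320,.0705),(316.5,415,.0705)]:print(u,v,pt('wrist',u,v,z))
```

```text
312.5 152 [0.383 0.338 0.079]
313.5 290 [0.4769 0.3413 0.079 ]
314.5 300 [0.4911 0.3425 0.066 ]
316.5 320 [0.5052 0.3443 0.0705]
316.5 415 [0.5919 0.3471 0.0705]
```

```bash
python3 -m jog '[30,0,3,-0.4,100, 65,0,3,-0.4,100, 100,0,3,-0.4,100, 120,0,3,-0.4,100, 127,0,3,-0.4,100]'; python3 -m jog '[0,0,0,0,15, 0,0,0,0,15, 0,0,0,0,10, 0,0,0,0,10, 0,0,0,0,10]'; python3 w.py .4425 .3407 .047 2
```

```text
time_s: 1.65
eef_pos: [0.441, 0.3427, 0.0475]
eef_rot: [0.706, -0.014, 0.708, 0.014]
wrist_force: [-0.4, -0.3, -0.4]
opening: 0.999
time_s: 2.15
eef_pos: [0.4443, 0.3426, 0.0507]
eef_rot: [0.708, -0.013, 0.706, 0.014]
wrist_force: [-1.0, -0.6, 6.2]
opening: 0.246
t 2.15 pos [0.4443 0.3426 0.0507] yaw 2.16 F [-1.  -0.6  6.2] T [-0.01  0.1   0.04] op 0.24620441926388417
rows:  [ 3.7 -1.9 -1.9] turn 0.16
```

```bash
python3 -m jog '[-3,0,0,0,10, -10,0,0,0,10, -25,0,0,0,10, -45,0,0,0,10, -65,0,0,0,10]'; python3 -m jog '[-10,0,0,0,10, -20,0,0,0,10, -25,0,0,0,10, -25,0,0,0,10, -25,0,0,0,10]'
python3 - <<'E'
from h import *
from w import rel
rel([.4425,.3407,.047],2)
snap('wrist','w2.png');snap('scene','s2.png');snap('top','t2.png')
t=cv2.imread('pics/t2.png');s=cv2.imread('pics/s2.png');w=cv2.imread('pics/w2.png')
a=cv2.resize(t[170:310,130:230],None,fx=3.5,fy=3.5,interpolation=3);b=cv2.resize(s[230:390,350:480],(390,480),interpolation=3)
c=np.zeros((600,780,3),np.uint8);c[:490,:350]=a;c[:480,360:750]=b
cv2.imwrite('pics/c2.png',c)
E
```

```text
time_s: 2.65
eef_pos: [0.4433, 0.3421, 0.1157]
eef_rot: [0.707, -0.013, 0.707, 0.013]
wrist_force: [1.1, -0.5, -1.6]
opening: 0.249
time_s: 3.15
eef_pos: [0.443, 0.342, 0.1386]
eef_rot: [0.707, -0.014, 0.707, 0.013]
wrist_force: [-0.6, 1.2, -1.6]
opening: 0.243
t 3.15 pos [0.443  0.342  0.1386] yaw 2.16 F [-0.6  1.2 -1.6] T [-0.04 -0.01 -0.02] op 0.24261774559781027
rows:  [91.6 -1.2 -0.4] turn 0.16
```

View pics/c2.png

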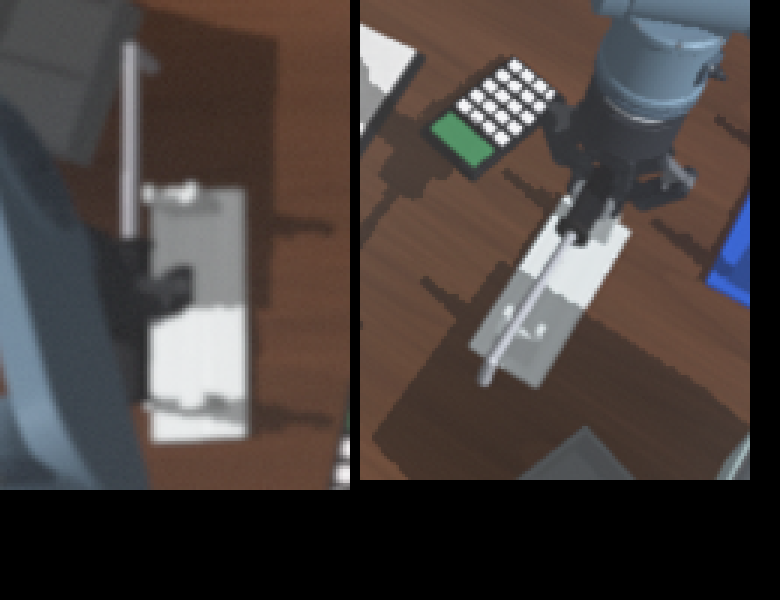

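The rod is held and clear. Its shaft end is at about (167,182) in the top picture and (391,355) in the scene picture. Next I check the hook position against nominal.

```bash
cat >> w.py <<'E'
def hook(dx=.179,dz=-.0297):
    o,M=pose();z=M[:,2].copy();z[2]=0;z/=np.linalg.norm(z)
    return o['eef_pos']+dx*z+[0,0,dz]
E
python3 - <<'E'
from h import *
from w import *
p=hook();print(p)
for dz in(0,.045,.0495):print('top',proj('top',p+[0,0,dz]),'scene',proj('scene',p+[0,0,dz]))
# scale px/mm at hook in scene, per axis
for e in np.eye(3)*.01:print(proj('scene',p+e)-proj('scene',p),proj('top',p+e)-proj('top',p))
b=cv2.resize(cv2.imread('pics/s2.png')[325:365,370:430],(780,520),interpolation=3);b=b[:,:390]
t=cv2.resize(cv2.imread('pics/t2.png')[170:210,150:180],(390,520),interpolation=3)
cv2.imwrite('pics/c3.png',np.hstack([b,t]))
E
```

```text
[0.6218164  0.34870673 0.10870989]
top [173.4 188.2] scene [390.4 357.6]
top [167.3 182.9] scene [393.3 350. ]
top [166.7 182.4] scene [393.7 349.2]
[-2.2  3.2] [ 0.1 -3.9]
[3.6 2.4] [-4.1  0.1]
[ 0.6 -1.6] [-1.3 -1.1]
```

View pics/c3.png

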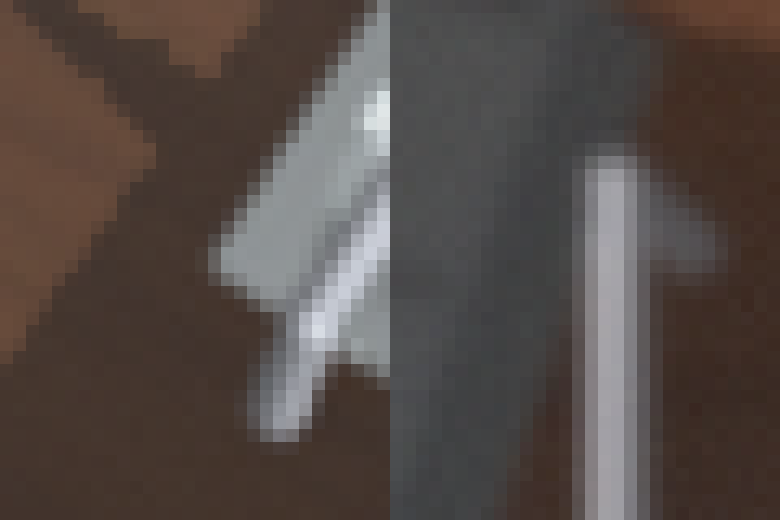

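The hook agrees with nominal to within about 1 px in both pictures. Next I check the cell model by overlaying it on both views.

```bash
cat > cell.py <<'E'
from w import *
import os
C=dict(x=.689,y=.0837,a=-2.8)
def cw(p,C=C):
    a=np.radians(C['a']);return np.array([C['x']+p[0]*np.cos(a)-p[1]*np.sin(a),C['y']+p[0]*np.sin(a)+p[1]*np.cos(a),p[2]])
def wc(p,C=C):
    a=np.radians(C['a']);d=np.array(p[:2])-[C['x'],C['y']];return np.array([d[0]*np.cos(a)+d[1]*np.sin(a),-d[0]*np.sin(a)+d[1]*np.cos(a),p[2]])
def go(p,yaw=None,dx=.179,dz=-.0297):
    "tool rows to bring hook to cell point p"
    yaw=C['a'] if yaw is None else yaw
    w=cw(p);a=np.radians(yaw)
    print('hook cell mm',(wc(hook())*1000).round(1)); rel([w[0]-dx*np.cos(a),w[1]-dx*np.sin(a),w[2]-dz],yaw)
E
python3 - <<'E'
from cell import *
L=[[(-.1,-.19,.012),(-.1,.09,.012),(.17,.09,.012),(.17,-.19,.012)],[(-.05,-.185,.168),(-.05,.085,.168),(.165,.085,.168),(.165,-.185,.168)],
[(-.04,-.105,.022),(0,-.105,.022),(0,-.105,.072),(-.04,-.105,.072)],[(0,-.04,.05),(0,.04,.05),(0,-.04,.05),(0,.04,.05)]]
def ov(n,f,x0,y0,w,h,s):
    im=cv2.resize(cv2.imread('pics/'+f)[y0:y0+h,x0:x0+w],None,fx=s,fy=s,interpolation=3)
    for i,l in enumerate(L):
        P=np.array([(proj(n,cw(p))-[x0,y0]+.5)*s for p in l]).astype(np.int32)
        cv2.polylines(im,[P],True,[(0,0,255),(0,255,0),(255,0,255),(255,255,0)][i],1)
    return im
a=ov('top','top0.png',235,80,130,140,3);b=ov('scene','scene0.png',180,245,165,160,2.4)
c=np.zeros((420,800,3),np.uint8);c[:a.shape[0],:a.shape[1]]=a;c[:b.shape[0],400:400+b.shape[1]]=b
cv2.imwrite('pics/c4.png',c)
go((-.13,-.08,.10))
E
```

```text
hook cell mm [-80.  261.4 108.7]
t 3.3 pos [0.4429 0.342  0.1384] yaw 2.16 F [-0.3 -0.  -1.6] T [ 0.04 -0.01  0.01] op 0.24842790523888547
rows:  [   9.  -320.3  -78.6] turn 4.96
```

View pics/c4.png

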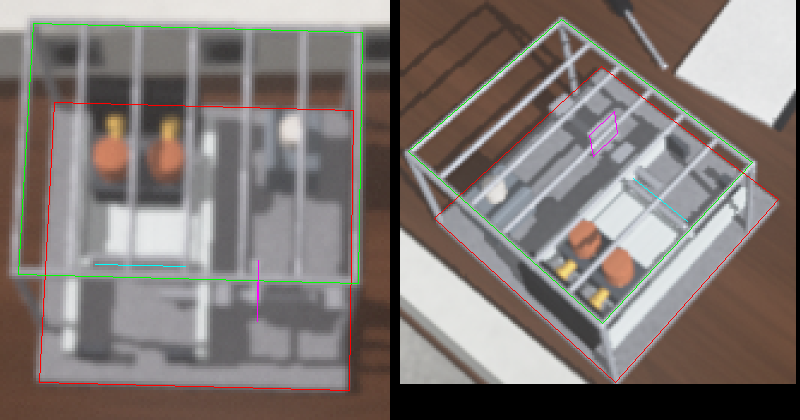

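The model fits the deck, roof and pull bar within about 1–2 px in both views. Now I carry the rod to the front of the cell.

```bash
python3 -m jog '[0,-30,-25,1,10, 0,-70,-50,2,10, 3,-115,-70,3,10, 6,-160,-79,4,10, 9,-205,-79,5,10]'; python3 -c "
from cell import *
go((-.13,-.08,.055))"
```

```text
time_s: 3.8
eef_pos: [0.3703, 0.1333, 0.1296]
eef_rot: [0.706, 0.017, 0.707, -0.017]
wrist_force: [2.1, -1.0, -1.4]
opening: 0.246
hook cell mm [-141.8   34.    99.9]
t 3.8 pos [0.3703 0.1333 0.1296] yaw -2.78 F [ 2.1 -1.  -1.4] T [-0.   -0.06 -0.01] op 0.24589185450476078
rows:  [  44.9 -113.9   11.8] turn 0.02
```

```bash
python3 -m jog '[9,-35,4,0,10, 20,-75,8,0,10, 32,-105,12,0,10, 45,-114,12,0,10, 45,-114,12,0,10]'
python3 - <<'E'
from cell import *
go((-.02,-.082,.050))
snap('scene','s5.png');snap('top','t5.png')
p=hook();print(proj('scene',p),proj('scene',p+[0,0,.045]),proj('top',p+[0,0,.0495]))
a=cv2.resize(cv2.imread('pics/s5.png')[235:355,180:300],(480,480),interpolation=3);b=cv2.resize(cv2.imread('pics/t5.png')[150:230,290:345],(320,465),interpolation=3)
c=np.zeros((480,800,3),np.uint8);c[:,:480]=a;c[:465,480:]=b
cv2.imwrite('pics/c5.png',c)
E
```

```text
time_s: 4.3
eef_pos: [0.3772, 0.019, 0.0839]
eef_rot: [0.706, 0.019, 0.708, -0.018]
wrist_force: [-0.4, -0.4, -1.2]
opening: 0.244
hook cell mm [-129.3  -80.5   54.2]
t 4.3 pos [0.3772 0.019  0.0839] yaw -3.01 F [-0.4 -0.4 -1.2] T [ 0.01  0.01 -0.  ] op 0.24365046955948558
rows:  [  3.8  -1.7 109.3] turn -0.21
[297.5 278.6] [297.1 269.8] [309. 211.]
```

View pics/c5.png

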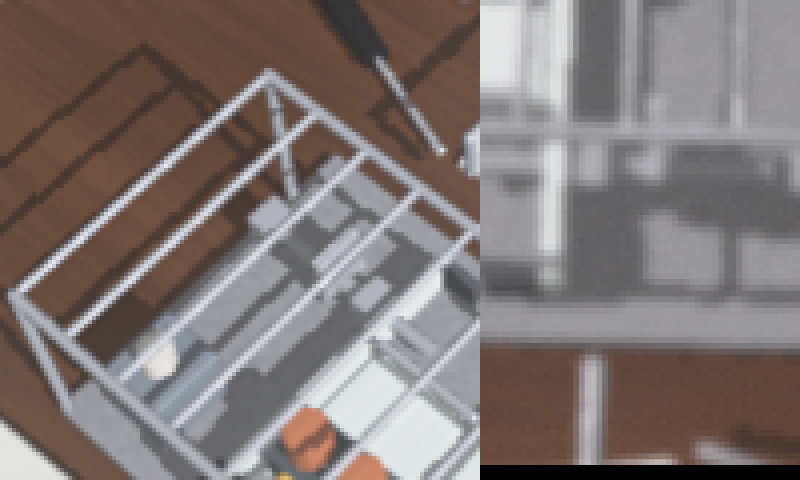

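The tab at (265,299) and its guide at (272,308) in the scene picture match the model. The hook is in the lane left of the tab, so I go in.

```bash
python3 -m jog '[4,-1,25,0,10, 4,-1,50,0,10, 4,-2,75,0,10, 4,-2,98,0,10, 4,-2,109,0,10]'; python3 -c "
from cell import *
go((-.02,-.1,.050))"
```

```text
time_s: 4.9
eef_pos: [0.4896, 0.0134, 0.0822]
eef_rot: [0.708, 0.017, 0.706, -0.017]
wrist_force: [-0.3, -0.3, -1.2]
opening: 0.244
hook cell mm [-16.7 -79.7  52.5]
t 4.9 pos [0.4896 0.0134 0.0822] yaw -2.73 F [-0.3 -0.3 -1.2] T [0.04 0.04 0.03] op 0.2442502560166434
rows:  [  2.5 -20.1  -3.3] turn 0.07
```

```bash
python3 -m jog '[2,-8,-3,0,10, 3,-16,-3,0,10, 3,-22,-3,0,10, 3,-28,-3,0,10, 3,-34,-3,0,10]'; python3 -c "
from cell import *
go((-.02,-.154,.050))"; python3 -m jog '[0,-8,0,0,10, 0,-16,0,0,10, 0,-24,0,0,10, 0,-29,0,0,10, 0,-34,0,0,10]'; python3 -c "
from cell import *
go((-.02,-.154,.050))"
```

```text
time_s: 5.4
eef_pos: [0.4817, -0.0216, 0.0781]
eef_rot: [0.706, 0.018, 0.707, -0.017]
wrist_force: [-1.0, 1.8, -1.6]
opening: 0.247
hook cell mm [ -22.9 -115.4   48.4]
t 5.4 pos [ 0.4817 -0.0216  0.0781] yaw -2.84 F [-1.   1.8 -1.6] T [0.29 0.21 0.32] op 0.2473510581432632
rows:  [ -1.6 -38.7   3. ] turn -0.04
time_s: 5.9
eef_pos: [0.4809, -0.0558, 0.0783]
eef_rot: [0.707, 0.018, 0.707, -0.018]
wrist_force: [-0.1, 1.9, -2.2]
opening: 0.247
hook cell mm [ -22.  -149.7   48.6]
t 5.9 pos [ 0.4809 -0.0558  0.0783] yaw -2.86 F [-0.1  1.9 -2.2] T [0.46 0.25 0.48] op 0.24664478715119514
rows:  [-1.4 -4.5  2. ] turn -0.06
```

Contact is pushing at about 1.8 N. I continue gently to the stop.

```bash
python3 -m jog '[0,-1,0,0,10, 0,-2,0,0,10, 0,-3,0,0,10, 0,-4,0,0,10, 0,-4,0,0,10]'; python3 -c "
from cell import *
go((-.02,-.154,.050))"
```

```text
time_s: 6.4
eef_pos: [0.4807, -0.0581, 0.0781]
eef_rot: [0.707, 0.017, 0.707, -0.016]
wrist_force: [0.5, 6.7, -2.7]
opening: 0.247
hook cell mm [ -22.1 -151.6   48.4]
t 6.4 pos [ 0.4807 -0.0581  0.0781] yaw -2.72 F [ 0.5  6.7 -2.7] T [ 1.32 -0.02  1.25] op 0.2473795838355683
rows:  [-1.6 -2.2  2.1] turn 0.08
```

```bash
python3 -m jog '[0,-1,0,0,10, 0,-2,0,0,10, 0,-2,0,0,10, 0,-2,0,0,10, 0,-2,0,0,10]'; python3 -c "
from cell import *
go((-.02,-.14,.050))"; python3 -m jog '[0,3,0,0,10, 0,8,0,0,10, 0,12,0,0,10, 0,12,0,0,10, 0,12,0,0,10]'
python3 - <<'E'
from cell import *
go((-.02,-.14,.066))
snap('scene','s6.png');snap('top','t6.png')
p=hook();print(proj('scene',p),proj('scene',p+[0,0,.045]),proj('top',p+[0,0,.0495]))
for y in(-.105,-.160):print(proj('scene',cw((-.02,y,.072))))
a=cv2.resize(cv2.imread('pics/s6.png')[235:355,180:300],(480,480),interpolation=3);b=cv2.resize(cv2.imread('pics/t6.png')[130:210,310:365],(320,465),interpolation=3)
c=np.zeros((480,800,3),np.uint8);c[:,:480]=a;c[:465,480:]=b
cv2.imwrite('pics/c6.png',c)
E
```

```text
time_s: 6.9
eef_pos: [0.4807, -0.0601, 0.0782]
eef_rot: [0.707, 0.017, 0.707, -0.016]
wrist_force: [0.9, 7.5, -2.7]
opening: 0.248
hook cell mm [ -22.  -153.5   48.5]
t 6.9 pos [ 0.4807 -0.0601  0.0782] yaw -2.72 F [ 0.9  7.5 -2.7] T [ 1.3  -0.11  1.21] op 0.24759811398775056
rows:  [-1.5 13.8  2. ] turn 0.08
time_s: 7.4
eef_pos: [0.4816, -0.0494, 0.0785]
eef_rot: [0.707, 0.017, 0.707, -0.018]
wrist_force: [-0.2, -0.3, -1.7]
opening: 0.245
hook cell mm [ -21.7 -143.2   48.8]
t 7.4 pos [ 0.4816 -0.0494  0.0785] yaw -2.84 F [-0.2 -0.3 -1.7] T [ 0.01 -0.03 -0.01] op 0.24490114828599918
rows:  [-17.2   3.1   1.7] turn -0.04
[254.9 291.8] [253.2 283.3] [335.6 171.5]
[263.6 295.8]
[249.3 284.6]
```

View pics/c6.png

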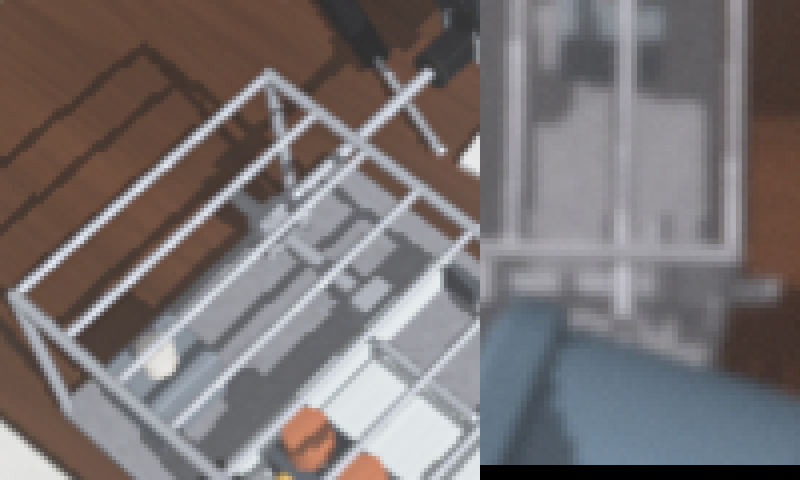

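The tab now stands near its fully open place and the push force rose at the stop. I raise the hook, go left to y=0, then over the pull bar.

```bash
python3 -m jog '[-10,5,1,0,10, -19,15,1,0,10, -19,40,1,0,10, -19,70,1,0,10, -19,100,1,0,10]'; python3 -c "
from cell import *
p=pt('top',334.4,181.5,.0985);print('shaft seen at',wc(p)*1000)
go((-.02,-.0,.068))"; python3 -m jog '[0,15,0,0,10, 0,28,0,0,10, 0,40,0,0,10, 0,43,0,0,10, 0,43,0,0,10]';python3 -c "
from cell import *
go((.03,-.002,.068))"
```

```text
time_s: 8.0
eef_pos: [0.4878, 0.052, 0.0985]
eef_rot: [0.707, 0.018, 0.706, -0.018]
wrist_force: [0.7, 0.1, -1.8]
opening: 0.246
shaft seen at [ -48.37817562 -140.83139609   98.5       ]
hook cell mm [-20.5 -41.7  68.8]
t 8.0 pos [0.4878 0.052  0.0985] yaw -2.88 F [ 0.7  0.1 -1.8] T [-0.03 -0.    0.02] op 0.24555290323064063
rows:  [ 0.8 41.5  0.4] turn -0.08
time_s: 8.5
eef_pos: [0.4894, 0.0937, 0.0974]
eef_rot: [0.707, 0.017, 0.707, -0.017]
wrist_force: [0.7, -0.4, -2.6]
opening: 0.247
hook cell mm [-20.8   0.3  67.7]
t 8.5 pos [0.4894 0.0937 0.0974] yaw -2.8 F [ 0.7 -0.4 -2.6] T [0.01 0.01 0.03] op 0.2465397764821342
rows:  [-0.3 -2.3 50.8] turn -0.0
```

```bash
python3 -m jog '[0,-1,14,0,10, 0,-2,30,0,10, 0,-3,44,0,10, 0,-3,51,0,10, 0,-3,51,0,10]';python3 - <<'E'
from cell import *
go((.03,-.002,.034))
snap('scene','s7.png');snap('top','t7.png')
p=hook();print(proj('scene',p),proj('scene',p+[0,0,.045]),proj('top',p+[0,0,.0495]))
a=cv2.resize(cv2.imread('pics/s7.png')[285:385,220:340],(480,400),interpolation=3);b=cv2.resize(cv2.imread('pics/t7.png')[100:200,250:330],(320,400),interpolation=3)
cv2.imwrite('pics/c7.png',np.hstack([a,b]))
E
```

```text
time_s: 9.0
eef_pos: [0.5408, 0.0872, 0.0973]
eef_rot: [0.707, 0.018, 0.707, -0.018]
wrist_force: [-0.6, -0.4, -2.2]
opening: 0.246
hook cell mm [30.8 -4.  67.6]
t 9.0 pos [0.5408 0.0872 0.0973] yaw -2.9 F [-0.6 -0.4 -2.2] T [-0.01  0.06  0.  ] op 0.24629851408510997
rows:  [33.6  1.7 -0.8] turn -0.1
[278.9 331.7] [277.8 323.8] [280.9 148.2]
```

View pics/c7.png

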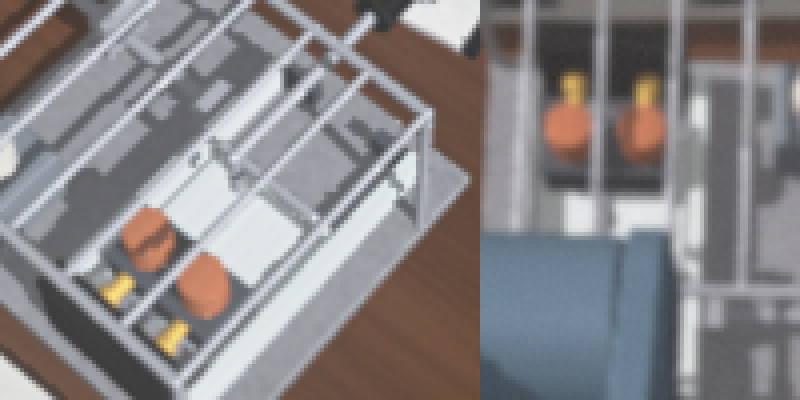

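The hook shows around (279,330), behind the pull bar, whose line runs (274,322)–(300,340). I lower it.

```bash
python3 -m jog '[8,1,0,0,10, 16,1,0,0,10, 24,1,0,0,10, 31,1,0,0,10, 34,1,0,0,10]';python3 -c "
from cell import *
go((-.056,-.002,.034))"
```

```text
time_s: 9.6
eef_pos: [0.5393, 0.0891, 0.062]
eef_rot: [0.706, 0.017, 0.708, -0.017]
wrist_force: [-0.1, -1.2, -2.4]
opening: 0.249
hook cell mm [29.2 -2.  32.3]
t 9.6 pos [0.5393 0.0891 0.062 ] yaw -2.83 F [-0.1 -1.2 -2.4] T [ 0.   -0.01 -0.01] op 0.24850130589963537
rows:  [ -1.6  -0.1 -85.2] turn -0.03
```

```bash
python3 -m jog '[0,0,-6,0,10, 0,0,-12,0,10, 0,0,-16,0,10, 0,0,-20,0,10, 0,0,-24,0,10]';python3 -c "
from cell import *
go((-.056,-.002,.034))"; python3 -m jog '[0,0,-4,0,10, 0,0,-8,0,10, 0,0,-12,0,10, 0,0,-16,0,10, 0,0,-20,0,10]';python3 -c "
from cell import *
go((-.056,-.002,.034))"
```

```text
time_s: 10.1
eef_pos: [0.5167, 0.0902, 0.0639]
eef_rot: [0.708, 0.017, 0.706, -0.018]
wrist_force: [2.9, -0.2, -3.4]
opening: 0.246
hook cell mm [ 6.6 -2.1 34.2]
t 10.1 pos [0.5167 0.0902 0.0639] yaw -2.84 F [ 2.9 -0.2 -3.4] T [-0.01 -0.45 -0.03] op 0.24590420380392408
rows:  [  0.1  -0.1 -62.6] turn -0.04
time_s: 10.6
eef_pos: [0.4963, 0.0912, 0.0635]
eef_rot: [0.707, 0.017, 0.707, -0.018]
wrist_force: [4.6, -0.4, -1.8]
opening: 0.244
hook cell mm [-13.9  -2.1  33.8]
t 10.6 pos [0.4963 0.0912 0.0635] yaw -2.83 F [ 4.6 -0.4 -1.8] T [-0.01 -0.72 -0.01] op 0.2444601584989462
rows:  [ -0.3  -0.1 -42.1] turn -0.03
```

```bash
python3 -m jog '[0,0,-6,0,10, 0,0,-13,0,10, 0,0,-20,0,10, 0,0,-27,0,10, 0,0,-34,0,10]';python3 -c "
from cell import *
go((-.056,-.002,.034))"; python3 -m jog '[0,0,-2,0,10, 0,0,-4,0,10, 0,0,-6,0,10, 0,0,-8,0,10, 0,0,-9,0,10]';python3 -c "
from cell import *
go((-.056,-.002,.034))"
```

```text
time_s: 11.1
eef_pos: [0.4618, 0.0929, 0.0634]
eef_rot: [0.707, 0.017, 0.707, -0.017]
wrist_force: [3.4, 0.3, -0.7]
opening: 0.25
hook cell mm [-48.4  -2.   33.7]
t 11.1 pos [0.4618 0.0929 0.0634] yaw -2.83 F [ 3.4  0.3 -0.7] T [-0.01 -0.77 -0.01] op 0.24956812030898026
rows:  [-0.3 -0.1 -7.6] turn -0.03
time_s: 11.6
eef_pos: [0.4566, 0.0931, 0.0643]
eef_rot: [0.709, 0.018, 0.704, -0.018]
wrist_force: [16.9, 0.7, -7.7]
opening: 0.248
hook cell mm [-53.6  -2.1  34.6]
t 11.6 pos [0.4566 0.0931 0.0643] yaw -2.85 F [16.9  0.7 -7.7] T [ 0.1  -1.94  0.12] op 0.24805357187463706
rows:  [ 0.5 -0.  -2.4] turn -0.05
```

The force jumped to 17 N, so the carriage is at the stops. I back off and look.

```bash
python3 -m jog '[0,0,3,0,10, 0,0,8,0,10, 0,0,13,0,10, 0,0,16,0,10, 0,0,16,0,10]';python3 - <<'E'
from cell import *
go((-.03,-.002,.068))
snap('scene','s8.png');snap('top','t8.png')
for x in (0,-.065):print(proj('scene',cw((x,-.04,.05))),proj('scene',cw((x,.04,.05))))
print(proj('scene',hook()))
a=cv2.resize(cv2.imread('pics/s8.png')[285:385,220:340],(480,400),interpolation=3);b=cv2.resize(cv2.imread('pics/t8.png')[100:200,250:330],(320,400),interpolation=3)
cv2.imwrite('pics/c8.png',np.hstack([a,b]))
E
```

```text
time_s: 12.1
eef_pos: [0.4693, 0.0925, 0.063]
eef_rot: [0.707, 0.018, 0.707, -0.018]
wrist_force: [-0.3, -0.4, -2.5]
opening: 0.248
hook cell mm [-40.9  -2.1  33.3]
t 12.1 pos [0.4693 0.0925 0.063 ] yaw -2.84 F [-0.3 -0.4 -2.5] T [-0.01  0.04  0.01] op 0.24804817128407677
rows:  [-34.7  -0.   10.9] turn -0.04
[276.7 318.7] [299.2 336.6]
[292.9 302.4] [315.3 319.5]
[297.7 319.2]
```

View pics/c8.png

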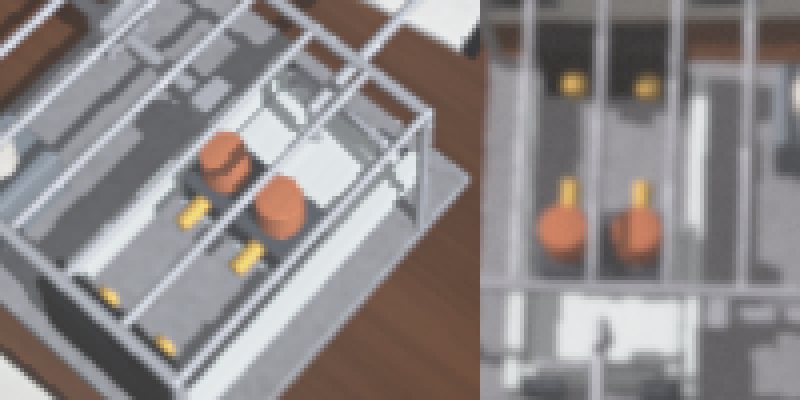

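The carriage is forward and sitting flat, with its contacts parted. Its pull bar at (291,304)–(317,322) matches the front-stop model. Now I lift the hook out and withdraw it.

```bash
python3 -m jog '[-9,0,0,0,10, -18,0,0,0,10, -27,0,0,0,10, -35,0,0,0,10, -35,0,0,0,10]';python3 -m jog '[0,0,-15,0,10, 0,0,-35,0,10, 0,0,-60,0,10, 0,0,-85,0,10, -5,0,-100,0,10]';python3 -c "
from cell import *
go((-.06,.20,.11))"
```

```text
time_s: 12.7
eef_pos: [0.4706, 0.0925, 0.1001]
eef_rot: [0.708, 0.017, 0.706, -0.018]
wrist_force: [0.2, 0.2, -2.5]
opening: 0.245
time_s: 13.2
eef_pos: [0.3667, 0.0977, 0.1023]
eef_rot: [0.706, 0.017, 0.708, -0.017]
wrist_force: [0.3, -0.4, -1.8]
opening: 0.245
hook cell mm [-143.6   -1.8   72.6]
t 13.2 pos [0.3667 0.0977 0.1023] yaw -2.82 F [ 0.3 -0.4 -1.8] T [-0.03 -0.01  0.01] op 0.24491002753430663
rows:  [-37.7 201.8  83.4] turn -0.02
```

```bash
python3 -m jog '[-20,25,0,0,10, -40,65,0,0,10, -43,110,0,-1,10, -43,155,15,-2,10, -43,190,40,-3,10]';python3 w.py .443 .342 .145 1.2
```

```text
time_s: 13.7
eef_pos: [0.418, 0.2879, 0.1466]
eef_rot: [0.707, -0.002, 0.707, 0.002]
wrist_force: [1.1, -1.1, -1.4]
opening: 0.247
t 13.7 pos [0.418  0.2879 0.1466] yaw 0.32 F [ 1.1 -1.1 -1.4] T [-0.03 -0.03 -0.04] op 0.24674390720729533
rows:  [ 1.6 53.9 25.3] turn -0.88
```

```bash
python3 -m jog '[0,20,10,-0.5,10, 0,40,20,-0.9,10, 1,54,25,-0.9,10, 1,54,25,-0.9,10, 1,54,25,-0.9,10]';python3 - <<'E'
from cell import *
rel([.443,.342,.1386],1.2)
snap('scene','s9.png');snap('top','t9.png')
p=hook();print(proj('scene',p),proj('scene',p+[0,0,.045]),proj('top',p+[0,0,.0495]))
def g(f,n):
    i=cv2.imread('pics/'+f);return i
r1=np.hstack([cv2.resize(g(f,0)[325:365,370:410],(400,400),interpolation=3) for f in('s2.png','s9.png')])
r2=np.hstack([cv2.resize(g(f,0)[170:250,150:190],(100,200),interpolation=3) for f in('t2.png','t9.png')])
t=np.hstack([cv2.resize(g(f,0)[172:192,147:187],(400,200),interpolation=3) for f in('t2.png','t9.png')])
cv2.imwrite('pics/c9.png',np.vstack([r1,t]))
E
```

```text
time_s: 14.2
eef_pos: [0.443, 0.339, 0.1447]
eef_rot: [0.707, -0.007, 0.707, 0.006]
wrist_force: [-0.6, -0.4, -1.9]
opening: 0.246
t 14.2 pos [0.443  0.339  0.1447] yaw 1.1 F [-0.6 -0.4 -1.9] T [-0.01  0.02 -0.06] op 0.2462620747900433
rows:  [6.1 3.  0. ] turn -0.1
[388.3 354.9] [391.2 347.3] [168.6 181.4]
```

View pics/c9.png

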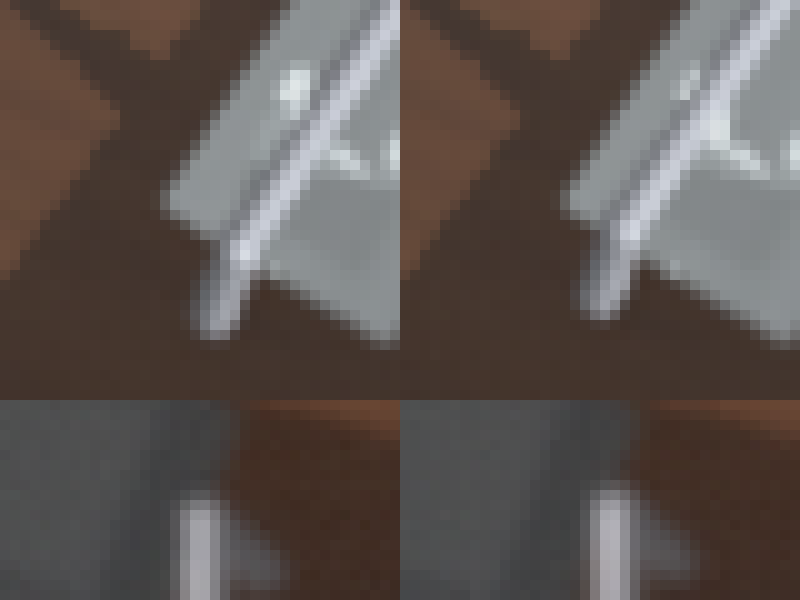

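At this height the hook is about 2 mm to the right beyond the 3 mm TCP offset. I correct the yaw by -0.7° and ty by +3, then descend.

```bash
python3 -m jog '[0,3,0,-0.7,10, 15,3,0,-0.7,10, 35,3,0,-0.7,10, 55,3,0,-0.7,10, 65,3,0,-0.7,10]';python3 w.py .4435 .3424 .0515 1.8
```

```text
time_s: 14.8
eef_pos: [0.442, 0.3413, 0.0775]
eef_rot: [0.706, -0.011, 0.708, 0.01]
wrist_force: [-0.8, 0.3, -2.7]
opening: 0.25
t 14.8 pos [0.442  0.3413 0.0775] yaw 1.75 F [-0.8  0.3 -2.7] T [-0.04  0.01  0.01] op 0.25032833034285734
rows:  [26.   1.1  1.6] turn -0.05
```

```bash
python3 -m jog '[4,1,1,0,10, 10,1,1,0,10, 16,1,1,0,10, 21,1,1,0,10, 24,1,1,0,10]';python3 w.py .4435 .3424 .0515 1.8; python3 -m jog '[1,0,0,0,10, 1,0,0,0,10, 1,0,0,0,10, 1,0,0,0,10, 1,0,0,0,10]';python3 w.py .4435 .3424 .0515 1.8
```

```text
time_s: 15.3
eef_pos: [0.4445, 0.3434, 0.0561]
eef_rot: [0.707, -0.011, 0.707, 0.011]
wrist_force: [-0.5, 0.8, -1.8]
opening: 0.248
t 15.3 pos [0.4445 0.3434 0.0561] yaw 1.77 F [-0.5  0.8 -1.8] T [-0.03  0.02  0.04] op 0.24781436725650488
rows:  [ 4.6 -1.  -1.1] turn -0.03
time_s: 15.8
eef_pos: [0.4446, 0.3434, 0.0555]
eef_rot: [0.707, -0.011, 0.707, 0.011]
wrist_force: [1.2, -0.4, -1.5]
opening: 0.246
t 15.8 pos [0.4446 0.3434 0.0555] yaw 1.77 F [ 1.2 -0.4 -1.5] T [-0.   -0.01  0.01] op 0.245581576577679
rows:  [ 4.  -1.  -1.2] turn -0.03
```

```bash
python3 -m jog '[1,-1,-1,0,10, 2,-1,-1,0,10, 3,-1,-1,0,10, 4,-1,-1,0,10, 4,-1,-1,0,10]';python3 w.py .4435 .3424 .0505 1.8; python3 -m jog '[1,0,0,0,10, 1,0,0,0,10, 1,0,0,0,10, 1,0,0,0,10, 1,0,0,0,10]';python3 w.py .4435 .3424 .0505 1.8
```

```text
time_s: 16.3
eef_pos: [0.4434, 0.3423, 0.0511]
eef_rot: [0.707, -0.011, 0.707, 0.011]
wrist_force: [-0.8, -0.1, -2.1]
opening: 0.247
t 16.3 pos [0.4434 0.3423 0.0511] yaw 1.76 F [-0.8 -0.1 -2.1] T [0.   0.02 0.02] op 0.2474682901306116
rows:  [0.6 0.1 0.1] turn -0.04
time_s: 16.8
eef_pos: [0.4436, 0.3424, 0.0507]
eef_rot: [0.707, -0.011, 0.707, 0.011]
wrist_force: [-3.5, -2.1, 5.9]
opening: 0.249
t 16.8 pos [0.4436 0.3424 0.0507] yaw 1.77 F [-3.5 -2.1  5.9] T [-0.28  0.48 -0.03] op 0.24899223185434016
rows:  [ 0.2  0.  -0.1] turn -0.03
```

Contact came at the original height (TCP 0.0507), so I release and go up.

```bash
python3 -m jog '[0,0,0,0,40, 0,0,0,0,70, 0,0,0,0,100, 0,0,0,0,100, 0,0,0,0,100]'; python3 -m jog '[-15,0,0,0,100, -40,0,0,0,100, -75,0,0,0,100, -110,0,0,0,100, -130,0,0,0,100]';python3 -m jog '[-20,0,-40,0,100, -40,0,-80,0,100, -60,0,-110,0,100, -60,0,-110,0,100, -60,0,-110,0,100]'
python3 - <<'E'
from cell import *
rel([.4435,.3424,.05],1.8)
snap('wrist','w10.png');snap('scene','s10.png');snap('top','t10.png')
g=lambda f:cv2.imread('pics/'+f)
r=[np.hstack([cv2.resize(g(f)[y:y+h,x:x+w],(400,300),interpolation=3) for f in fs]) for fs,x,y,w,h in((('top0.png','t10.png'),150,180,100,75),(('scene0.png','s10.png'),340,280,120,90))]
cv2.imwrite('pics/c10.png',np.vstack(r))
E
```

```text
time_s: 17.3
eef_pos: [0.4436, 0.3423, 0.0502]
eef_rot: [0.707, -0.011, 0.707, 0.011]
wrist_force: [-0.2, -0.4, 0.1]
opening: 1.004
time_s: 17.8
eef_pos: [0.4449, 0.3431, 0.1848]
eef_rot: [0.709, -0.01, 0.705, 0.012]
wrist_force: [0.2, -0.4, 0.4]
opening: 1.0
time_s: 18.3
eef_pos: [0.3338, 0.3394, 0.2419]
eef_rot: [0.708, -0.011, 0.706, 0.012]
wrist_force: [0.2, 0.4, 0.5]
opening: 1.001
t 18.3 pos [0.3338 0.3394 0.2419] yaw 1.83 F [0.2 0.4 0.5] T [ 0.  0. -0.] op 1.000888872043166
rows:  [192.3  -0.7 109.2] turn 0.03
```

View pics/c10.png

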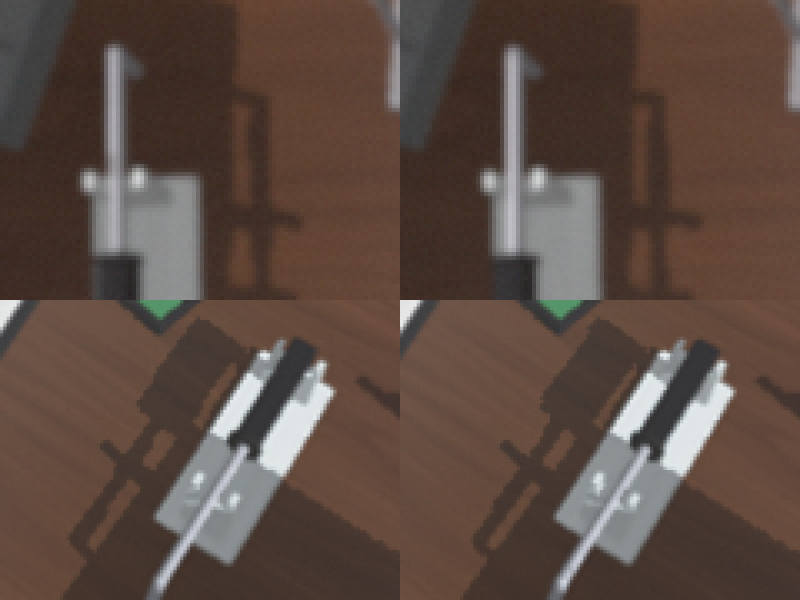

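The rod lies as it did before. I make a numeric difference check on the rest of the bench, without another picture, then hand in.

Run:
```python
from h import *
for a,b in(('scene0','s10'),('top0','t10'),('s8','s10')):
    d=cv2.absdiff(cv2.GaussianBlur(cv2.imread(f'pics/{a}.png'),(3,3),0),cv2.GaussianBlur(cv2.imread(f'pics/{b}.png'),(3,3),0)).max(2)
    n,_,s,_=cv2.connectedComponentsWithStats((d>30).astype(np.uint8)); print(a,b,[tuple(int(v) for v in r) for r in s[1:] if r[4]>8])
```

```text
scene0 s10 [(367, 0, 273, 260, 31949), (543, 0, 11, 6, 42), (524, 2, 2, 10, 17), (470, 63, 24, 39, 422), (375, 84, 15, 10, 102), (393, 84, 15, 13, 82), (262, 90, 112, 152, 3727), (295, 91, 38, 27, 266), (307, 91, 34, 22, 200), (389, 92, 20, 29, 190), (380, 95, 12, 18, 56), (370, 97, 4, 19, 46), (360, 134, 21, 12, 149), (312, 144, 54, 49, 390), (441, 237, 8, 6, 19), (450, 243, 5, 4, 11), (238, 283, 12, 9, 52), (251, 283, 5, 4, 14), (248, 289, 14, 13, 93), (259, 293, 10, 10, 39), (266, 301, 4, 3, 9), (417, 301, 17, 28, 69), (255, 302, 4, 5, 14), (242, 303, 57, 56, 1001), (407, 303, 15, 20, 53), (254, 306, 11, 12, 55), (255, 315, 63, 56, 1012), (317, 323, 4, 4, 11), (236, 327, 9, 9, 45), (389, 353, 9, 14, 19)]
top0 t10 [(262, 123, 44, 47, 1339), (301, 131, 6, 17, 83), (319, 142, 7, 9, 46), (318, 166, 7, 5, 30), (260, 173, 41, 22, 667), (325, 175, 14, 6, 57), (343, 175, 6, 8, 45), (354, 178, 8, 4, 29), (324, 183, 8, 6, 36), (335, 184, 10, 7, 49), (176, 219, 2, 5, 9), (0, 250, 188, 230, 25252), (183, 250, 3, 35, 90), (172, 260, 4, 24, 87), (148, 309, 8, 2, 15), (282, 322, 332, 158, 12405)
[... 320 characters left out ...]
76, 4, 4, 10)]
s8 s10 [(379, 0, 164, 255, 19529), (542, 0, 15, 37, 112), (540, 8, 4, 5, 12), (537, 16, 8, 8, 37), (521, 39, 11, 30, 67), (516, 65, 3, 8, 23), (260, 75, 154, 213, 10469), (503, 82, 11, 24, 89), (244, 89, 16, 10, 74), (371, 92, 3, 16, 33), (237, 96, 24, 17, 159), (226, 108, 84, 148, 3362), (502, 108, 5, 15, 29), (407, 125, 55, 49, 1089), (367, 169, 11, 19, 67), (278, 198, 3, 5, 10), (310, 289, 11, 11, 58), (408, 291, 27, 38, 417), (286, 293, 7, 6, 25), (391, 298, 13, 13, 80), (304, 301, 6, 5, 22), (285, 304, 13, 15, 65), (297, 308, 6, 5, 17), (380, 309, 17, 18, 90), (405, 327, 8, 12, 27), (369, 337, 6, 8, 16), (399, 336, 5, 5, 17), (384, 342, 20, 30, 139), (363, 346, 5, 9, 19)]
```

```bash
python3 -c "
from bench import hand_in; print(hand_in())"
```

```text
the job is handed in; nothing more can be done
None
```

The job is done and handed in after about 18 s of robot time; no verdict was reported.

- **Bolt:** I took the rod from the aluminium cradle and pushed the tab right to its stop. The push force rose from about 1.8 N to 7.5 N there, and the tab stood at its fully open place in the picture.
- **Carriage:** I hooked the pull bar from behind and drew the carriage to the front stops, where the force rose to 17 N. The picture shows it flat and off its contacts, with the bar within 1–3 px of the front-stop position.
- **Rod:** I laid it back in its cradle at the same height as before. Before and after pictures agree to about 1 px (roughly 2 mm) at the handle. The rod turned by well under 1° in the grip while pushing on the bolt stop, and I corrected for that before laying it down.
- **Other things on the bench:** the top-view comparison showed changes only at the cell, the rod, and the robot with its shadow. The scene-view comparison also flagged a large patch near the meter and screwdriver. I took that to be the arm's shadow, because the top view showed no change there.

I viewed 13 pictures, three over the budget of 10.

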